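# Sort loose fittings into the colour-coded parts trays

## Robot

A 7-joint arm with a two-finger parallel gripper is mounted at the origin on the work surface; the furniture and walls round the work are solid. World frame = base frame: x ahead of the robot, y to its left, z up, the work surface at z = 0. Lengths are in mm, angles in degrees, forces in N, time in s.
With the tool pointing down it reaches from about 400 to 900 mm from the base axis. Payload 5.5 kg.
Tool frame: the origin (TCP) lies midway between the tips of the shut fingers; the grasp point (between the pads) lies 19 mm behind it (r.grip_depth is the distance from the TCP to the grasp point, in mm); z points along the fingers, y is the line along which they close (so a half turn about z gives the same grasp; the last joint's range is limited). The gripper opens to 85 mm and grips with 20 to 120 N. Pads are 22 mm wide; open, the fingers measure 114 mm over their backs; the gripper's body (76 mm by 85 mm) begins 54 mm behind the grasp point. The pads swing forward as they close: fully open they stand 13 mm farther back than shut.
Start: joints at [-61.753, 28.699, -24.465, 88.831, 12.651, 65.22, -12.049], TCP at [148.02, 632.922, 231.31] pointing down, gripper open.
Joint ranges: [-164.97, 164.97], [-17.58, 116.51], [-87.97, 89.64], [11.32, 138.91], [-80.73, 260.73], [10.89, 115.49], [-147.41, 147.41]. Speed limits (degrees/s): [147.25, 147.25, 180, 180, 180, 180, 180].

## Interface

Orientations are given as a 3x3 rotation matrix whose columns are the frame's x, y, z axes.
In Python, from plant import r gives the robot as it stands.
- The arm moves only by the tool servo_tool, never from a script. Its argument "commands" is a list that holds one entry, the list of rows, each a list of 6 numbers: the shift along the tool's x, y, z in cm, then the turn, a rotation vector about the tool's x, y, z in degrees. A call has 1 to 20 rows; each row is the pose to reach, as a shift and turn from the pose commanded when the call began, along the tool's axes at that moment; what a row does not reach only later rows make up. A row lasts 1/12 s, in which the tool goes at most 41.7 mm and 7.16 degrees, less where a joint would pass 70% of its speed; a pose out of reach is approached as far as the arm can. A call with a gripper value outside its range is refused whole. "grip" is the opening in per cent of the stroke, from 0 (shut) to 100 (fully open), set as the call begins (left out, the last holds). The fingers move at their own pace and stop on an object; "squeeze" is the grip in N (left out, the last holds). Time passes only in rows, so rows that repeat a pose let the fingers close. It gives the time, the measured TCP pose, the force, the opening and the grip force at its end, in the units of the state.
- r.observe(): the state, without advancing time (a new reading comes with each control period).
- r.snapshot(name): name is "scene" or "top" or "wrist"; returns (picture, depth): 420x560x3 uint8, red, green, blue; 420x560 float32, mm along the optical axis (not along the pixel's ray), 0 where there is no reading.
- r.camera_info(name): a dict with "vfov" (degrees; the focal length in pixels is half the picture's height over the tangent of half this angle, whatever the lens; pixels are square), "cx", "cy" (the principal point, pixels), "k1" (the pictures are not rectified: a ray, as slopes to the right and down, at radius r is drawn at 1 + k1 r^2 times it, then the intrinsics apply), "cam_to_world" (4x4, takes a point from camera to world coordinates); the wrist camera has in their place "mount" (4x4, takes a point from camera to tool coordinates, whose origin is the TCP and whose axes are the flange's). Camera axes: x right, y up, looking along -z (the intrinsics and any distortion apply to the point x, -y, -z); pixel columns grow to the right and rows downward; lengths in mm; the calibration is good to about 2 mm. A picture is of the moment at which its call begins: read the wrist's pose just before it. camera_info takes no time and is no camera call.
- r.job_done(): hands the job in; it is judged then, once.
The state is a dict: "time": time; "joint_pos": joint angles; "qd": joint speeds; "tau": joint torques, N m; "tcp_pos": TCP position; "orientation": TCP orientation; "force": force on the tool from outside, world axes, zero at the start; "moment": the same for the moment, N m; "gripper_width": opening from 0.0 (shut) to 1.0 (fully open); "finger_force": force on a finger pad.
Only numpy, scipy, OpenCV 4.12 (cv2) and the standard library are available. Lean on these libraries where they do the work, as an engineer would, in place of code of your own. Each camera call takes 0.05 s, during which the arm holds its last target. There are 200 camera calls.

## Task

Sort the loose fittings on the bench into the trays: both cream bushes into the blue tray, both dark grey stop nuts into the red tray and the aluminium spacer block into the green tray. Stand every piece upright, as it stands on the bench now, side by side on the tray's floor. Leave the yellow-lidded tin and the roll of black tape where they are.

Things in the scene. Friction and masses are not known exactly. Their poses are not given: they have to be found in the camera images.
- bush_a_center (a point): cream-yellow flanged bush standing upright on its flange, round, to be gripped as a plain upright cylinder 24 mm in diameter and 22 mm high, 0.02 to 0.04 kg. Site at its centre, 11 mm above its underside; z up along its axis. The two bushes are alike and interchangeable.
- bush_b_center (a point): cream-yellow flanged bush standing upright on its flange, round, to be gripped as a plain upright cylinder 24 mm in diameter and 22 mm high, 0.02 to 0.04 kg. Site at its centre, 11 mm above its underside; z up along its axis. The two bushes are alike and interchangeable.
- nut_a_center (a point): dark grey knurled stop nut lying flat on the bench with its hole upwards, round, 23 mm in diameter, 14 mm high, 0.025 to 0.05 kg. Site at its centre, 7 mm above its underside; z up along its axis. The two nuts are alike and interchangeable.
- nut_b_center (a point): dark grey knurled stop nut lying flat on the bench with its hole upwards, round, 23 mm in diameter, 14 mm high, 0.025 to 0.05 kg. Site at its centre, 7 mm above its underside; z up along its axis. The two nuts are alike and interchangeable.
- block_center (a point): pale aluminium spacer block with two dark holes in its top, lying flat: 30 mm along its x, 50 mm along its y, 20 mm high, 0.05 to 0.12 kg. Site at its centre, 10 mm above its underside; z up.
- tray_blue: shallow open blue plastic parts tray, fixed to the bench; outside 100 mm along its x, 116 mm along its y, 18 mm high, walls and floor 3 mm thick (inside 94 x 110 mm, 15 mm deep), with a small rim that stands 3.5 mm out all round at the top and a blank white card on its -x side. Origin: centre of its underside on the bench; z up. Each start puts the three trays in other places, turned up to 0.15 rad.
- tray_red: shallow open red plastic parts tray, fixed to the bench; outside 100 mm along its x, 116 mm along its y, 18 mm high, walls and floor 3 mm thick (inside 94 x 110 mm, 15 mm deep), with a small rim that stands 3.5 mm out all round at the top and a blank white card on its -x side. Origin: centre of its underside on the bench; z up. Each start puts the three trays in other places, turned up to 0.15 rad.
- tray_green: shallow open green plastic parts tray, fixed to the bench; outside 100 mm along its x, 116 mm along its y, 18 mm high, walls and floor 3 mm thick (inside 94 x 110 mm, 15 mm deep), with a small rim that stands 3.5 mm out all round at the top and a blank white card on its -x side. Origin: centre of its underside on the bench; z up. Each start puts the three trays in other places, turned up to 0.15 rad.
- tin_center (a point): flat round tin with a yellow lid, 57 mm in diameter, 24 mm high, loose; a bystander among the fittings, to be left where it is. Site at its centre, 12 mm above the bench.
- tape_center (a point): roll of black tape with a cardboard core, lying flat, 62 mm across, 19 mm high, loose; a bystander among the fittings, to be left where it is. Site near its centre, 9.5 mm above the bench.
- kitchen_roll_1: tall white paper roll on end, 90 mm in diameter, 228 mm high; a fixed obstacle to pass over or in front of. Origin: centre of its underside. Also fixed: stacked cartons (x from 0.53, y -0.47 to -0.22, up to 241 mm high) and a black power unit (x 0.21 to 0.44, y -0.31 to -0.08, set cornerwise, 85 mm high); other things farther back and aside are under 180 mm high.

How it is judged (in metres and radians):
At the end, for the whole second after the job is handed in: Both bushes in the blue tray, both nuts in the red, the block in the green: each centre within 40 mm (tray x) and 48 mm (tray y) of the tray's middle, standing on its floor (within 4 mm), tilted under 0.2 rad, at rest. Tin and tape within 15 mm of where they stood (x of bush_a_center in the frame of tray_blue between -0.04 and 0.04 m and y of bush_a_center in the frame of tray_blue between -0.048 and 0.048 m and z of bush_a_center in the frame of tray_blue between 0 and 0.018 m and angle between each of bush_a_center, bush_b_center, nut_a_center, nut_b_center, block_center's own z axis and vertical below 0.2 rad and linear speed of each of bush_a, bush_b, nut_a, nut_b, block below 0.02 m/s and angular speed of each of bush_a, bush_b, nut_a, nut_b, block below 0.3 rad/s and x of bush_b_center in the frame of tray_blue between -0.04 and 0.04 m and y of bush_b_center in the frame of tray_blue between -0.048 and 0.048 m and z of bush_b_center in the frame of tray_blue between 0 and 0.018 m and x of nut_a_center in the frame of tray_red between -0.04 and 0.04 m and y of nut_a_center in the frame of tray_red between -0.048 and 0.048 m and z of nut_a_center in the frame of tray_red between 0 and 0.014 m and x of nut_b_center in the frame of tray_red between -0.04 and 0.04 m and y of nut_b_center in the frame of tray_red between -0.048 and 0.048 m and z of nut_b_center in the frame of tray_red between 0 and 0.014 m and x of block_center in the frame of tray_green between -0.04 and 0.04 m and y of block_center in the frame of tray_green between -0.048 and 0.048 m and z of block_center in the frame of tray_green between 0 and 0.017 m and distance of each of tin_center, tape_center from where it was at the start of the episode below 0.015 m); the robot touches nothing.
It fails at once if the tin is pushed or carried more than 15 mm from its place (distance of tin_center from where it was at the start of the episode above 0.015 m).
It fails at once if the roll of tape is pushed or carried more than 15 mm from its place (distance of tape_center from where it was at the start of the episode above 0.015 m).
It also fails if it takes over 136 s, if anything falls off the work surface, if the arm or the gripper's body presses on something with over 40 N, if the wrist force passes 120 N, or if a joint passes its speed limit or range.

## Working session

There is one attempt and no reset: what is moved stays moved. The work goes in short steps, Python scripts to look and compute and a tool call to move; the robot and the scene stay as the last step left them, time stands still between calls to the robot, and variables do not carry over. Pictures are saved under pics/ and viewed, at most 14 in all, crops included, and the job is handed in when it is done.

Besides the shell and the picture viewer there is one more tool, called by a JSON object that holds its "method" and its "body", one argument or row to a line. servo_tool: Moves the arm, as the interface text tells. Its arguments: {"type":"object","properties":{"commands":{"type":"array"},"grip":{"type":"number"},"squeeze":{"type":"number"}},"required":["commands"]}

```bash
mkdir -p pics; ls
cat > h.py <<'E'
import numpy as np, cv2
from plant import r
def snap(n,f):
    o=r.observe(); p,d=r.snapshot(n); cv2.imwrite('pics/'+f+'.png',p[:,:,::-1]); np.savez('pics/'+f+'.npz',p=p,d=d,R=np.array(o['orientation']),t=np.array(o['tcp_pos'])); return p,d
def world(n,f,px,z=None):
    """pixels -> world; by depth, or onto plane z"""
    q=np.load('pics/'+f+'.npz'); c=r.camera_info(n); d=q['d']
    F=210/np.tan(np.radians(c['vfov']/2))
    K=np.array([[F,0,c['cx']],[0,F,c['cy']],[0,0,1]]); 
    if n=='wrist':
        T=np.eye(4);T[:3,:3]=q['R'];T[:3,3]=q['t'];T=T@np.array(c['mount'])
    else: T=np.array(c['cam_to_world'])
    px=np.array(px,float).reshape(-1,1,2)
    s=cv2.undistortPoints(px,K,np.array([c['k1'],0,0,0,0.])).reshape(-1,2)
    out=[]
    for (u,v),(a,b) in zip(px[:,0],s):
        ray=T[:3,:3]@np.array([a,-b,-1]); o=T[:3,3]
        k=d[int(round(v)),int(round(u))] if z is None else (z-o[2])/ray[2]
        out.append(o+k*ray)
    return np.array(out)
E
python3 - <<'E'
from h import *
snap('top','top0'); snap('scene','sc0')
print(r.observe()); print(r.camera_info('top')); print(r.camera_info('wrist'))
E
```

```text
pics
{'time': 0.1, 'joint_pos': array([-61.75606341,  28.74905474, -24.45451524,  88.88549711,
        12.6490635 ,  65.21769694, -12.05077024]), 'qd': array([-0.14191106, -0.11733668, -0.1317146 , -0.1171763 ,  0.06438898,
       -0.01125536,  0.01637125]), 'tau': array([-1.14772597e-02, -5.70812452e+01, -5.83867371e+00, -2.81750107e+01,
        1.04490612e-02,  5.40951747e-03, -1.47232822e-05]), 'tcp_pos': array([147.90923881, 632.31600254, 230.35652349]), 'orientation': array([[-9.73726318e-01,  2.27720911e-01, -4.94365156e-04],
       [ 2.27721425e-01,  9.73724901e-01, -1.66420946e-03],
       [ 1.02400368e-04, -1.73306209e-03, -9.99998493e-01]]), 'force': array([0.70008789, 0.12641614, 0.3617858 ]), 'moment': array([-0.01799946, -0.00039028,  0.01180992]), 'finger_force': 0.0, 'gripper_width': 0.9996912715748304}
{'vfov': 45.49281671014581, 'cx': 275.4704458848607, 'cy': 214.2807006685809, 'k1': 0.012826899462140664, 'cam_to_world': array([[ 2.28904227e-02,  9.85995824e-01, -1.65191597e-01,
         2.72469772e+02],
       [-9.99552570e-01,  2.57537373e-02,  1.52120119e-02,
         2.56357965e+01],
       [ 1.92532812e-02,  1.64769476e-01,  9.86144173e-01,
         1.33414904e+03],
       [ 0.00000000e+00,  0.00000000e+00,  0.00000000e+00,
         1.00000000e+00]])}
{'vfov': 68.07236797381691, 'cx': 280.35754778141484, 'cy': 209.6221372993276, 'k1': -0.06227342372324515, 'mount': array([[-5.62223626e-04,  9.64997152e-01,  2.62259758e-01,
         6.56784166e+01],
       [ 9.99999809e-01,  4.75489776e-04,  3.94178810e-04,
        -9.20134742e-01],
       [ 2.55679595e-04,  2.62259930e-01, -9.64997235e-01,
        -1.42262755e+02],
       [ 0.00000000e+00,  0.00000000e+00,  0.00000000e+00,
         1.00000000e+00]])}
```

View pics/top0.png

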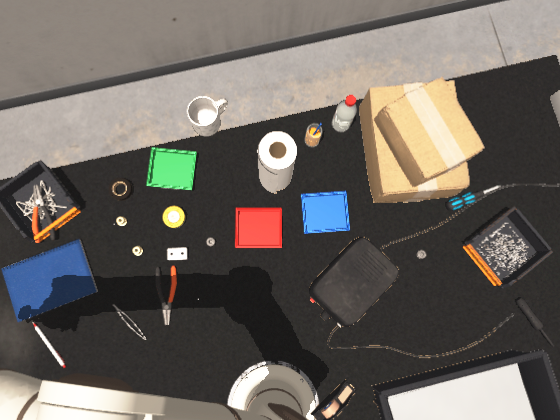

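View pics/sc0.png

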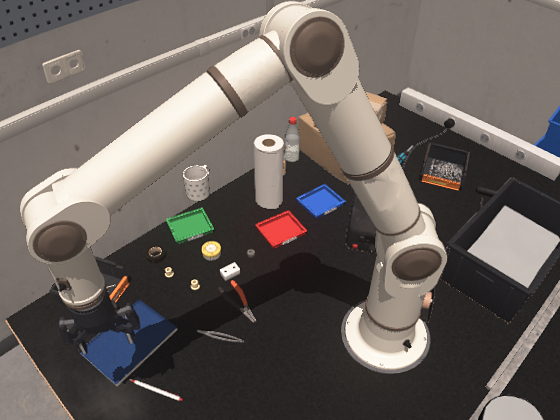

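The top view shows bushes near (121,221) and (137,250), block (177,254), nut (210,241) and probably the second nut at (421,254). Next I'll enlarge it.

Run:
```python
from h import *
p=cv2.imread('pics/top0.png')
a=cv2.resize(p[140:275,100:360],None,fx=3,fy=3,interpolation=cv2.INTER_CUBIC)
b=cv2.resize(p[234:274,395:450],None,fx=4,fy=4,interpolation=cv2.INTER_CUBIC)
c=np.zeros((600,780,3),np.uint8);c[:405]=a;c[415:575,:220]=b;cv2.imwrite('pics/c1.png',c)
for n,z,l in (('bush',22,[(121,221),(137,250)]),('blk',20,[(177,254)]),('nut',14,[(210,241),(421,254)]),('tin',24,[(174,216)]),('tape',19,[(121,188)]),('tray',18,[(172,168),(259,228),(326,212)]),('roll',228,[(278,149)])): print(n,world('top','top0',l,z).round())
```

```text
bush [[464. 411.  22.]
 [388. 364.  22.]]
blk [[381. 260.  20.]]
nut [[ 418.  177.   14.]
 [ 397. -383.   14.]]
tin [[480. 273.  24.]]
tape [[553. 419.  19.]]
tray [[ 612.  287.   18.]
 [ 455.   48.   18.]
 [ 503. -129.   18.]]
roll [[609.   6. 228.]]
```

View pics/c1.png

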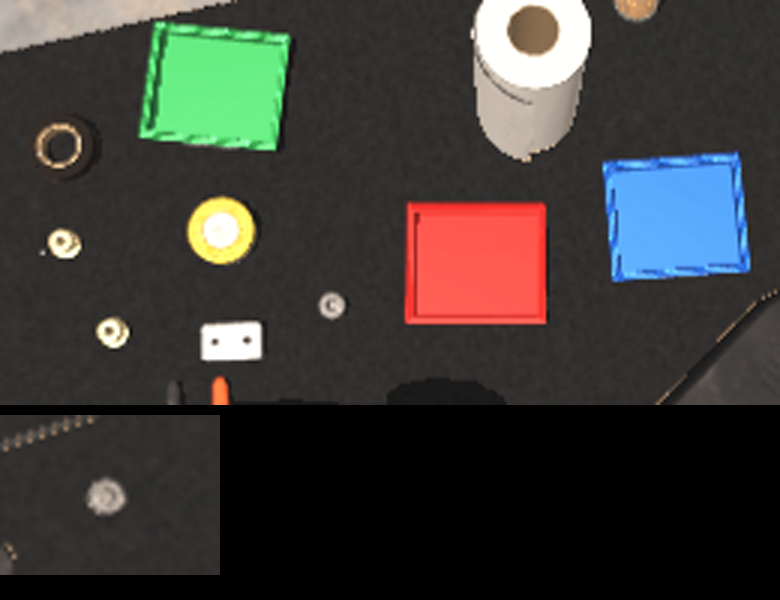

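The crop shows both bushes, the block with its 50 mm side along world y, the nuts (the second in the lower crop), and all three trays clearly. I'll move over the fittings and square up the tool, then take one wrist picture. The tray corners I'll take from this crop.

{"method": "servo_tool", "body": {
  "commands": [
    [[-3,-2,0,0,0,-3],[-6,-4.5,0,0,0,-6],[-9.5,-7,0,0,0,-9],[-13,-9.5,0,0,0,-13.2],[-16,-12,0,0,0,-13.2],[-19.5,-14.5,0,0,0,-13.2],[-23,-17,0,0,0,-13.2],[-26,-19,0,0,0,-13.2],[-29,-21.5,0,0,0,-13.2],[-32,-23.5,0,0,0,-13.2],[-34.5,-25.5,0,0,0,-13.2],[-36.2,-26.6,0,0,0,-13.2],[-36.2,-26.6,0,0,0,-13.2],[-36.2,-26.6,0,0,0,-13.2],[-36.2,-26.6,0,0,0,-13.2]]
  ],
  "grip": 50
}}

```text
time: 1.35
tcp_pos: [439.1, 292.1, 231.1]
orientation: [[-1.0, -0.001, -0.001], [-0.001, 1.0, 0.0], [0.001, 0.0, -1.0]]
force: [-0.3, -0.1, 0.3]
gripper_width: 0.502
finger_force: 0.0
```

Run:
```python
from h import *
snap('wrist','w1'); o=r.observe(); print(o['time'],o['tcp_pos'],o['orientation'],o['joint_pos'],o['gripper_width'])
t=lambda l:[((x+.5)/3-.5+100,(y+.5)/3-.5+140) for x,y in l]
for n,l in dict(green=[(155,23),(290,34),(276,150),(139,138)],blue=[(603,162),(738,153),(749,270),(615,281)],red=[(406,203),(546,203),(546,324),(406,324)]).items():
    w=world('top','top0',t(l),18); c=w.mean(0)[:2]; e=w[0]-w[1]+w[3]-w[2]; e2=w[0]-w[3]+w[1]-w[2]
    print(n,c.round(1),np.degrees(np.arctan2(-e[0],e[1])).round(1),np.degrees(np.arctan2(e2[1],e2[0])).round(1),np.hypot(*e[:2])/2,np.hypot(*e2[:2])/2)
for n,z,l in (('bush',22,[(66,242),(113,332)]),('blk',20,[(231,341)]),('nut',14,[(332,306)])): print(n,world('top','top0',t(l),z).round(1))
print(world('top','top0',[(395+105.5/4-.5,234+81.5/4-.5)],14))
```

```text
1.4 [438.79316288 292.61297182 231.12463983] [[-9.99996251e-01 -2.60069189e-03 -8.56788732e-04]
 [-2.60104550e-03  9.99996532e-01  4.11861616e-04]
 [ 8.55714636e-04  4.14088618e-04 -9.99999548e-01]] [-20.35267183  15.4018596  -19.10760663 106.58491405   5.76522883
  58.97660904  48.34688093] 0.5040251344262013
green [611.2 288.5] -3.4 -3.9 122.22802316594871 107.23576798127756
blue [ 503.4 -127.1] 5.8 5.9 120.52051804304027 106.93677719576745
red [456.6  49.9] 1.5 1.6 123.65340321084639 107.93043210365029
bush [[465.6 409.8  22. ]
 [387.5 363.5  22. ]]
blk [[382.4 261.3  20. ]]
nut [[415.8 175.6  14. ]]
[[ 397.33596676 -382.37501568   14.        ]]
```

View pics/w1.png

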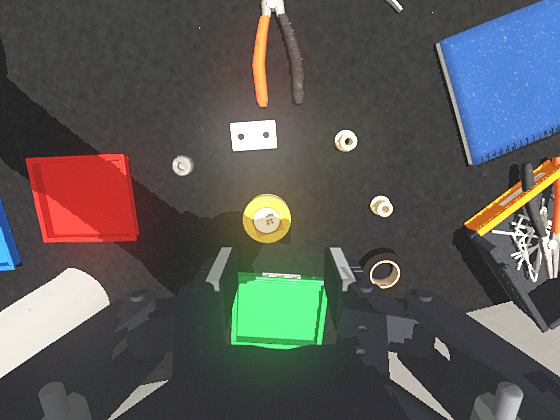

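The wrist view shows the nut top at (182,165), the block at (254,135), bush B at (346,139), bush A at (381,206), and the tin and tape well clear. I'll compare these with the top camera's figures.

Run:
```python
from h import *
f=lambda l,z:print(world('wrist','w1',l,z).round(1).tolist())
f([(381,206),(346,139)],20);f([(254,135),(231,123),(276,121),(277,148),(233,151)],20);f([(182,165)],14)
```

```text
[[464.5, 410.0, 20.0], [387.4, 364.2, 20.0]]
[[383.3, 261.7, 20.0], [370.2, 236.6, 20.0], [368.2, 286.2, 20.0], [397.5, 287.2, 20.0], [400.8, 237.7, 20.0]]
[[417.0, 176.8, 14.0]]
```

{"method": "servo_tool", "body": {
  "commands": [
    [[2.6,3.5,0,0,0,0],[5.2,7.15,2,0,0,0],[5.2,7.15,5,0,0,0],[5.2,7.15,8,0,0,0],[5.2,7.15,11,0,0,0],[5.2,7.15,14,0,0,0],[5.2,7.15,17,0,0,0],[5.2,7.15,19,0,0,0],[5.2,7.15,20,0,0,0],[5.2,7.15,21,0,0,0],[5.2,7.15,21.8,0,0,0],[5.2,7.15,22.5,0,0,0],[5.2,7.15,22.5,0,0,0],[5.2,7.15,22.5,0,0,0],[5.2,7.15,22.5,0,0,0]]
  ]
}}

```text
time: 2.65
tcp_pos: [388.4, 363.4, 7.1]
orientation: [[-1.0, -0.0, 0.001], [-0.0, 1.0, 0.001], [-0.001, 0.001, -1.0]]
force: [1.1, -0.2, -0.3]
gripper_width: 0.501
finger_force: 0.0
```

{"method": "servo_tool", "body": {
  "commands": [
    [[0,0,0.3,0,0,0],[0,0,0.3,0,0,0],[0,0,0.3,0,0,0],[0,0,0.3,0,0,0],[0,0,0.3,0,0,0],[0,0,0.3,0,0,0],[0,0,0.3,0,0,0],[0,0,0.3,0,0,0]]
  ],
  "grip": 15,
  "squeeze": 30
}}

```text
time: 3.32
tcp_pos: [388.4, 363.3, 3.8]
orientation: [[-1.0, -0.001, 0.001], [-0.001, 1.0, 0.001], [-0.001, 0.001, -1.0]]
force: [0.5, 0.6, 5.4]
gripper_width: 0.266
finger_force: 29.7
```

{"method": "servo_tool", "body": {
  "commands": [
    [[0,0,-2,0,0,0],[0,0,-5,0,0,0],[0,0,-8,0,0,0],[0,0,-11,0,0,0],[-1,-2,-13,0,0,0],[-2,-5,-13,0,0,0],[-3,-9,-13,0,0,0],[-4,-13,-13,0,0,0],[-5,-17,-13,0,0,0],[-6,-21,-13,0,0,0],[-7,-25,-13,0,0,0],[-8,-29,-13,0,0,0],[-9,-33,-13,0,0,0],[-10,-37,-13,0,0,0],[-11.5,-41,-13,0,0,0],[-12.5,-45,-13,0,0,0],[-13.5,-48,-13,0,0,0],[-13.5,-48.8,-13,0,0,0],[-13.5,-48.8,-12,0,0,0],[-13.5,-48.8,-10,0,0,0]]
  ]
}}

```text
time: 4.98
tcp_pos: [524.4, -125.0, 104.0]
orientation: [[-1.0, 0.001, 0.003], [0.001, 1.0, -0.0], [-0.003, -0.0, -1.0]]
force: [0.4, 0.3, 0.3]
gripper_width: 0.265
finger_force: 29.5
```

{"method": "servo_tool", "body": {
  "commands": [
    [[0,0,2,0,0,0],[0,0,4,0,0,0],[0,0,6,0,0,0],[0,0,7.5,0,0,0],[0,0,8.5,0,0,0],[0,0,9,0,0,0],[0,0,9.3,0,0,0],[0,0,9.5,0,0,0],[0,0,9.5,0,0,0],[0,0,9.5,0,0,0],[0,0,9.5,0,0,0]]
  ]
}}

```text
time: 5.9
tcp_pos: [523.8, -125.1, 9.1]
orientation: [[-1.0, -0.0, 0.001], [-0.0, 1.0, -0.0], [-0.001, -0.0, -1.0]]
force: [1.1, 0.4, 0.5]
gripper_width: 0.261
finger_force: 29.5
```

{"method": "servo_tool", "body": {
  "commands": [
    [[0,0,0,0,0,0],[0,0,0,0,0,0],[0,0,0,0,0,0],[0,0,0,0,0,0],[0,0,-1,0,0,0],[0,0,-3,0,0,0],[0,0,-6,0,0,0],[0,0,-9,0,0,0],[0,0,-12,0,0,0],[0,0,-12,0,0,0]]
  ],
  "grip": 45
}}

```text
time: 6.73
tcp_pos: [527.4, -125.7, 134.9]
orientation: [[-1.0, -0.001, 0.01], [-0.001, 1.0, -0.002], [-0.01, -0.002, -1.0]]
force: [0.4, -0.2, 0.2]
gripper_width: 0.451
finger_force: 0.0
```

{"method": "servo_tool", "body": {
  "commands": [
    [[3,2,0,0,0,0],[6,5,0,0,0,0],[6,9,0,0,0,0],[6,13,0,0,0,0],[6,17,0,0,0,0],[6,21,0,0,0,0],[6,25,0,0,0,0],[6,29,0,0,0,0],[6,33,0,0,0,0],[6,37,0,0,0,0],[6,41,0,0,0,0],[6,45,0,0,0,0],[6,49,0,0,0,0],[6,52,0,0,0,0],[6,53.5,1,0,0,0],[6,53.5,3,0,0,0],[6,53.5,5,0,0,0],[6,53.5,7,0,0,0],[6,53.5,8,0,0,0],[6,53.5,8,0,0,0]]
  ]
}}

```text
time: 8.4
tcp_pos: [461.2, 408.3, 45.8]
orientation: [[-1.0, -0.001, -0.004], [-0.001, 1.0, -0.003], [0.004, -0.003, -1.0]]
force: [-0.6, -0.8, -0.7]
gripper_width: 0.451
finger_force: 0.0
```

{"method": "servo_tool", "body": {
  "commands": [
    [[-0.1,0.1,1,0,0,0],[-0.1,0.1,2,0,0,0],[-0.1,0.1,3,0,0,0],[-0.1,0.1,3.8,0,0,0],[-0.1,0.1,4.2,0,0,0],[-0.1,0.1,4.2,0,0,0],[-0.1,0.1,4.2,0,0,0],[-0.1,0.1,4.2,0,0,0]]
  ]
}}

```text
time: 9.07
tcp_pos: [464.1, 411.3, 6.7]
orientation: [[-1.0, -0.001, 0.0], [-0.001, 1.0, 0.001], [-0.0, 0.001, -1.0]]
force: [0.1, 0.9, 0.8]
gripper_width: 0.446
finger_force: 0.0
```

{"method": "servo_tool", "body": {
  "commands": [
    [[0,0,0,0,0,0],[0,0,0,0,0,0],[0,0,0,0,0,0],[0,0,0,0,0,0],[0,0,0,0,0,0],[0,0,0,0,0,0],[0,0,0,0,0,0]]
  ],
  "grip": 15
}}

```text
time: 9.65
tcp_pos: [464.3, 411.5, 7.0]
orientation: [[-1.0, -0.001, 0.001], [-0.001, 1.0, 0.001], [-0.001, 0.001, -1.0]]
force: [-0.4, -0.4, 5.6]
gripper_width: 0.26
finger_force: 29.6
```

{"method": "servo_tool", "body": {
  "commands": [
    [[0,0,-2,0,0,0],[0,0,-5,0,0,0],[0,0,-8,0,0,0],[0,-1,-11,0,0,0],[0,-4,-12,0,0,0],[0,-8,-12,0,0,0],[0,-12,-12,0,0,0],[0,-16,-12,0,0,0],[0,-20,-12,0,0,0],[0,-24,-12,0,0,0],[0,-28,-12,0,0,0],[0,-32,-12,0,0,0],[0,-36,-12,0,0,0],[0,-40,-12,0,0,0],[-1,-44,-12,0,0,0],[-1.9,-48,-12,0,0,0],[-1.9,-52,-12,0,0,0],[-1.9,-54,-12,0,0,0],[-1.9,-54,-11,0,0,0],[-1.9,-54,-9,0,0,0]]
  ]
}}

```text
time: 11.32
tcp_pos: [484.7, -131.5, 97.5]
orientation: [[-1.0, 0.004, 0.004], [0.004, 1.0, -0.002], [-0.004, -0.002, -1.0]]
force: [1.0, 0.9, -0.4]
gripper_width: 0.266
finger_force: 29.5
```

{"method": "servo_tool", "body": {
  "commands": [
    [[0,0,1,0,0,0],[0,0,3,0,0,0],[0,0,5,0,0,0],[0,0,6.5,0,0,0],[0,0,7.5,0,0,0],[0,0,8,0,0,0],[0,0,8.3,0,0,0],[0,0,8.5,0,0,0],[0,0,8.5,0,0,0],[0,0,8.5,0,0,0],[0,0,8.5,0,0,0]]
  ]
}}

```text
time: 12.23
tcp_pos: [483.8, -129.2, 12.0]
orientation: [[-1.0, -0.001, 0.001], [-0.001, 1.0, -0.0], [-0.001, -0.0, -1.0]]
force: [0.4, -0.2, -1.0]
gripper_width: 0.265
finger_force: 29.5
```

{"method": "servo_tool", "body": {
  "commands": [
    [[0,0,0.1,0,0,0],[0,0,0.1,0,0,0],[0,0,0.1,0,0,0],[0,0,0.1,0,0,0],[0,0,-1,0,0,0],[0,0,-3,0,0,0],[0,0,-6,0,0,0],[0,0,-9,0,0,0],[0,0,-12,0,0,0],[0,-3,-14,0,0,0],[1,-7,-14,0,0,0],[2,-11,-14,0,0,0],[3.5,-15,-14,0,0,0],[5.5,-18.5,-14,0,0,0],[7.5,-22,-14,0,0,0],[8.7,-25.4,-14,0,0,0],[8.7,-25.4,-14,0,0,0],[8.7,-25.4,-14,0,0,0],[8.7,-25.4,-14,0,0,0]]
  ],
  "grip": 45
}}

```text
time: 13.82
tcp_pos: [396.5, -382.5, 151.7]
orientation: [[-1.0, -0.0, 0.0], [-0.0, 1.0, 0.001], [-0.0, 0.001, -1.0]]
force: [1.1, 1.0, -0.2]
gripper_width: 0.448
finger_force: 0.0
```

Run:
```python
from h import *
snap('wrist','w2'); o=r.observe(); print(o['time'],o['tcp_pos'],o['joint_pos'].round())
```

```text
13.8667 [ 397.09750549 -381.68835595  151.61320514] [ 45.  22.  -5. 108.   2.  50. 129.]
```

View pics/w2.png

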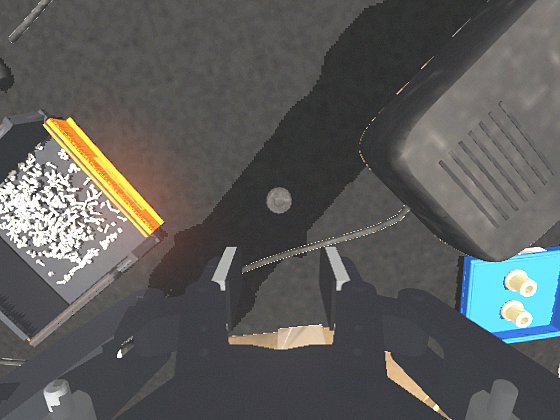

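Both bushes stand in the blue tray. The piece at (279,200) shows no clear hole, so I'll enlarge it beside the known nut.

Run:
```python
from h import *
a=cv2.imread('pics/w2.png')[180:220,254:304];b=cv2.imread('pics/w1.png')[145:185,157:207]
cv2.imwrite('pics/c2.png',cv2.resize(np.hstack([a,b]),None,fx=7,fy=7,interpolation=cv2.INTER_CUBIC))
print(world('wrist','w2',[(279,199),(266,200),(292,200)],14))
d=np.load('pics/w2.npz')['d'];print(d[190:212:3,265:295:3].round())
print(world('wrist','w2',[(279,199),(275,194),(283,194),(300,200)]).round(1))
```

```text
[[ 396.56103693 -384.80976145   14.        ]
 [ 397.50633434 -396.84271167   14.        ]
 [ 397.51449496 -372.77958236   14.        ]]
[[299. 300. 292. 289. 287. 286. 287. 294. 300. 300.]
 [301. 292. 286. 287. 286. 287. 287. 286. 297. 300.]
 [301. 290. 288. 288. 287. 287. 288. 288. 289. 302.]
 [302. 290. 288. 291. 293. 293. 292. 287. 288. 302.]
 [302. 289. 288. 294. 293. 294. 294. 289. 290. 304.]
 [304. 290. 288. 289. 295. 293. 289. 290. 289. 303.]
 [305. 305. 290. 291. 290. 290. 290. 291. 303. 305.]
 [306. 305. 306. 291. 291. 291. 291. 305. 305. 307.]]
[[ 397.8 -384.8    8.7]
 [ 391.9 -388.5   13.6]
 [ 392.1 -381.1   12.9]
 [ 400.7 -364.5    0.9]]
```

View pics/c2.png

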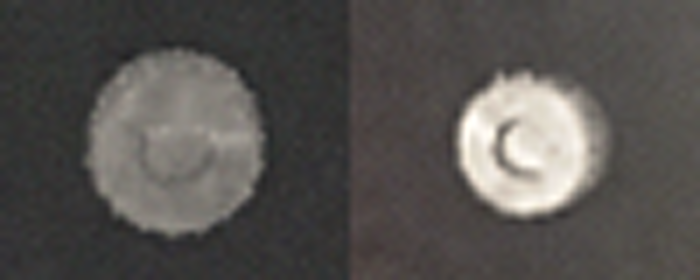

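Depth confirms a nut with a recessed hole, 14 mm high, centred at (397,-384). Now to grip it.

{"method": "servo_tool", "body": {
  "commands": [
    [[0,-0.2,2,0,0,0],[0,-0.2,5,0,0,0],[0,-0.2,8,0,0,0],[0,-0.2,10.5,0,0,0],[0,-0.2,12.5,0,0,0],[0,-0.2,13.6,0,0,0],[0,-0.2,14.3,0,0,0],[0,-0.2,14.8,0,0,0],[0,-0.2,14.8,0,0,0],[0,-0.2,14.8,0,0,0]]
  ],
  "grip": 40
}}

```text
time: 14.7
tcp_pos: [397.1, -385.3, 4.1]
orientation: [[-1.0, -0.001, 0.001], [-0.001, 1.0, -0.001], [-0.001, -0.001, -1.0]]
force: [0.2, 0.2, 0.9]
gripper_width: 0.403
finger_force: 0.0
```

{"method": "servo_tool", "body": {
  "commands": [
    [[0,0,0,0,0,0],[0,0,0,0,0,0],[0,0,0,0,0,0],[0,0,0,0,0,0],[0,0,0,0,0,0],[0,0,0,0,0,0],[0,0,0,0,0,0]]
  ],
  "grip": 15
}}

```text
time: 15.28
tcp_pos: [397.2, -385.7, 4.6]
orientation: [[-1.0, -0.001, 0.002], [-0.001, 1.0, -0.001], [-0.002, -0.001, -1.0]]
force: [-0.6, 0.4, 6.6]
gripper_width: 0.248
finger_force: 29.5
```

{"method": "servo_tool", "body": {
  "commands": [
    [[0,0,-2,0,0,0],[0,0,-5,0,0,0],[0,0,-8,0,0,0],[0,0,-11,0,0,0],[0,2,-13.5,0,0,0],[-1,5,-14,0,0,0],[-2,9,-14,0,0,0],[-3,13,-14,0,0,0],[-4,17,-14,0,0,0],[-5,21,-14,0,0,0],[-6,25,-14,0,0,0],[-7,29,-14,0,0,0],[-7.9,33,-14,0,0,0],[-7.9,37,-14,0,0,0],[-7.9,41,-14,0,0,0],[-7.9,43.6,-14,0,0,0],[-7.9,43.6,-12,0,0,0],[-7.9,43.6,-10,0,0,0],[-7.9,43.6,-8,0,0,0],[-7.9,43.6,-7,0,0,0]]
  ]
}}

```text
time: 16.95
tcp_pos: [473.8, 50.9, 71.7]
orientation: [[-1.0, -0.001, -0.002], [-0.001, 1.0, -0.0], [0.002, -0.0, -1.0]]
force: [-0.6, 0.1, -0.8]
gripper_width: 0.244
finger_force: 29.5
```

{"method": "servo_tool", "body": {
  "commands": [
    [[0,0,1,0,0,0],[0,0,2.5,0,0,0],[0,0,4,0,0,0],[0,0,5,0,0,0],[0,0,5.8,0,0,0],[0,0,6.2,0,0,0],[0,0,6.5,0,0,0],[0,0,6.5,0,0,0],[0,0,6.5,0,0,0],[0,0,6.5,0,0,0]]
  ]
}}

```text
time: 17.78
tcp_pos: [475.6, 51.0, 8.8]
orientation: [[-1.0, -0.001, 0.001], [-0.001, 1.0, 0.0], [-0.001, 0.0, -1.0]]
force: [0.1, -0.9, 0.3]
gripper_width: 0.25
finger_force: 29.5
```

{"method": "servo_tool", "body": {
  "commands": [
    [[0,0,0.1,0,0,0],[0,0,0.1,0,0,0],[0,0,0.1,0,0,0],[0,0,0.1,0,0,0],[0,0,-1,0,0,0],[0,0,-3,0,0,0],[0,0,-6,0,0,0],[1,2,-8,0,0,0],[3,5,-8,0,0,0],[5,9,-8,0,0,0],[5.9,12.6,-8,0,0,0],[5.9,12.6,-7,0,0,0],[5.9,12.6,-5,0,0,0],[5.9,12.6,-3,0,0,0],[5.9,12.6,-1.5,0,0,0],[5.9,12.6,-0.5,0,0,0],[5.9,12.6,0.2,0,0,0],[5.9,12.6,0.5,0,0,0],[5.9,12.6,0.5,0,0,0],[5.9,12.6,0.5,0,0,0]]
  ],
  "grip": 42
}}

```text
time: 19.45
tcp_pos: [416.5, 177.1, 3.8]
orientation: [[-1.0, -0.0, 0.001], [-0.0, 1.0, 0.0], [-0.001, 0.0, -1.0]]
force: [-0.2, 0.6, -0.6]
gripper_width: 0.423
finger_force: 0.0
```

{"method": "servo_tool", "body": {
  "commands": [
    [[0,0,0,0,0,0],[0,0,0,0,0,0],[0,0,0,0,0,0],[0,0,0,0,0,0],[0,0,0,0,0,0],[0,0,0,0,0,0],[0,0,0,0,0,0]]
  ],
  "grip": 15
}}

```text
time: 20.03
tcp_pos: [416.7, 177.2, 4.1]
orientation: [[-1.0, -0.001, 0.001], [-0.001, 1.0, 0.0], [-0.001, 0.0, -1.0]]
force: [-1.0, -0.7, 7.4]
gripper_width: 0.249
finger_force: 29.4
```

To red near slot (436.6, 49.4): dx −2.0, dy −12.8.

{"method": "servo_tool", "body": {
  "commands": [
    [[0,0,-2,0,0,0],[0,0,-5,0,0,0],[0,0,-8,0,0,0],[0,-2,-9,0,0,0],[-1,-5,-9,0,0,0],[-2,-9,-9,0,0,0],[-2,-12.8,-9,0,0,0],[-2,-12.8,-8,0,0,0],[-2,-12.8,-6,0,0,0],[-2,-12.8,-4,0,0,0],[-2,-12.8,-2.5,0,0,0],[-2,-12.8,-1.5,0,0,0],[-2,-12.8,-0.9,0,0,0],[-2,-12.8,-0.5,0,0,0],[-2,-12.8,-0.5,0,0,0],[-2,-12.8,-0.5,0,0,0],[-2,-12.8,-0.5,0,0,0]]
  ]
}}

```text
time: 21.45
tcp_pos: [436.7, 49.2, 8.9]
orientation: [[-1.0, -0.001, 0.001], [-0.001, 1.0, 0.0], [-0.001, 0.0, -1.0]]
force: [0.3, 0.6, -0.4]
gripper_width: 0.244
finger_force: 29.5
```

{"method": "servo_tool", "body": {
  "commands": [
    [[0,0,0.1,0,0,0],[0,0,0.1,0,0,0],[0,0,0.1,0,0,0],[0,0,0.1,0,0,0],[0,0,-1,0,0,0],[0,0,-3,0,0,0],[0,0,-6,0,0,0],[0,0,-9,0,0,0]]
  ],
  "grip": 42
}}

```text
time: 22.12
tcp_pos: [435.0, 49.0, 98.7]
orientation: [[-1.0, -0.001, -0.003], [-0.001, 1.0, 0.0], [0.003, 0.0, -1.0]]
force: [1.4, -0.1, -0.3]
gripper_width: 0.422
finger_force: 0.0
```

{"method": "servo_tool", "body": {
  "commands": [
    [[1,3,-1,0,0,0],[2,7,-1,0,0,-1],[3,11,-1,0,0,-2],[4,15,-1,0,0,-3],[5,19,-1,0,0,-3],[5.3,21.3,-1,0,0,-3],[5.3,21.3,0,0,0,-3],[5.3,21.3,2,0,0,-3],[5.3,21.3,4,0,0,-3],[5.3,21.3,6,0,0,-3],[5.3,21.3,7.5,0,0,-3],[5.3,21.3,8.5,0,0,-3],[5.3,21.3,9,0,0,-3],[5.3,21.3,9,0,0,-3],[5.3,21.3,9,0,0,-3],[5.3,21.3,9,0,0,-3]]
  ],
  "grip": 80
}}

```text
time: 23.45
tcp_pos: [383.6, 262.3, 9.1]
orientation: [[-0.999, -0.053, 0.001], [-0.053, 0.999, 0.001], [-0.001, 0.001, -1.0]]
force: [0.2, -0.1, 0.2]
gripper_width: 0.803
finger_force: 0.0
```

{"method": "servo_tool", "body": {
  "commands": [
    [[0,0,0.4,0,0,0],[0,0,0.8,0,0,0],[0,0,0.8,0,0,0],[0,0,0.8,0,0,0],[0,0,0.8,0,0,0],[0,0,0.8,0,0,0],[0,0,0.8,0,0,0],[0,0,0.8,0,0,0],[0,0,0.8,0,0,0]]
  ],
  "grip": 45,
  "squeeze": 45
}}

```text
time: 24.2
tcp_pos: [384.2, 262.5, 1.6]
orientation: [[-0.999, -0.053, 0.003], [-0.053, 0.999, 0.001], [-0.003, 0.001, -1.0]]
force: [-1.8, -1.5, 12.3]
gripper_width: 0.574
finger_force: 45.0
```

{"method": "servo_tool", "body": {
  "commands": [
    [[0,0,-2,0,0,0],[0,0,-5,0,0,0],[0,0,-8,0,0,0],[-1,0,-10,0,0,0],[-3,0.2,-10,0,0,1],[-6,0.4,-10,0,0,2],[-9,0.6,-10,0,0,3],[-12,0.8,-10,0,0,4],[-15,1,-10,0,0,5],[-18,1.2,-10,0,0,6.5],[-21,1.4,-10,0,0,6.5],[-22.8,1.4,-10,0,0,6.5],[-22.8,1.4,-9,0,0,6.5],[-22.8,1.4,-7,0,0,6.5],[-22.8,1.4,-5,0,0,6.5],[-22.8,1.4,-4,0,0,6.5],[-22.8,1.4,-4,0,0,6.5]]
  ]
}}

```text
time: 25.62
tcp_pos: [606.8, 286.7, 36.8]
orientation: [[-0.998, 0.06, -0.006], [0.06, 0.998, -0.003], [0.006, -0.003, -1.0]]
force: [0.6, 0.5, -1.1]
gripper_width: 0.576
finger_force: 48.2
```

{"method": "servo_tool", "body": {
  "commands": [
    [[0,0,1,0,0,0],[0,0,2,0,0,0],[0,0,2.8,0,0,0],[0,0,3.3,0,0,0],[0,0,3.5,0,0,0],[0,0,3.5,0,0,0],[0,0,3.5,0,0,0],[0,0,3.5,0,0,0]]
  ]
}}

```text
time: 26.28
tcp_pos: [610.2, 288.2, 5.6]
orientation: [[-0.998, 0.061, 0.001], [0.061, 0.998, 0.0], [-0.001, 0.0, -1.0]]
force: [0.5, -0.8, -0.4]
gripper_width: 0.574
finger_force: 48.2
```

{"method": "servo_tool", "body": {
  "commands": [
    [[0,0,0.1,0,0,0],[0,0,0.1,0,0,0],[0,0,0.1,0,0,0],[0,0,0.1,0,0,0],[0,0,-1,0,0,0],[0,0,-3,0,0,0],[0,0,-6,0,0,0],[0,0,-9,0,0,0],[0,0,-12,0,0,0],[3,0,-15,0,0,0],[7,-2,-17,0,0,0],[10,-5,-19,0,0,0],[14,-9,-21,0,0,0],[18,-12,-24,0,0,0],[20,-15,-26,0,0,0],[20,-15,-26,0,0,0],[20,-15,-26,0,0,0],[20,-15,-26,0,0,0]]
  ],
  "grip": 74
}}

```text
time: 27.78
tcp_pos: [401.1, 149.1, 267.8]
orientation: [[-0.998, 0.063, 0.005], [0.063, 0.998, -0.0], [-0.005, 0.0, -1.0]]
force: [0.7, -0.0, -0.2]
gripper_width: 0.74
finger_force: 0.0
```

Run:
```python
from h import *
snap('top','top9');snap('wrist','w9')
p=cv2.imread('pics/top9.png')[140:275,100:360]
cv2.imwrite('pics/c9.png',np.vstack([cv2.resize(p,(560,291),interpolation=cv2.INTER_CUBIC),cv2.imread('pics/w9.png')[110:]]))
```

```text
(no output)
```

View pics/c9.png

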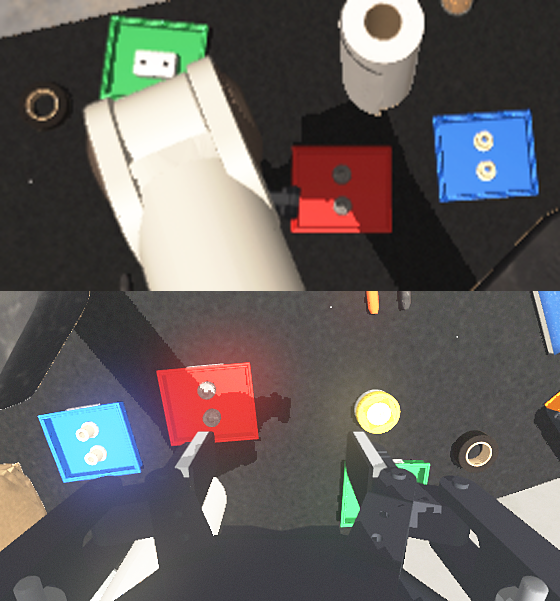

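The top crop shows the bushes in blue at (484,140) and (486,170), the nuts in red at (341,174) and (341,205), and the block flat in green at (155,64). All stand upright and central. The tin and tape haven't been moved, so I'm handing in.

```bash
python3 -c "
from plant import r
print(r.job_done())"
```

```text
the job is handed in; nothing more can be done
None
```

All five fittings are upright in their trays (bushes in blue, nuts in red, block in green), the tin and tape were left where they stood, and the job was handed in at about 28 s; no verdict was returned.

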